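# Show the storage tag with its label up

### The arm

A 6-joint arm with a two-finger parallel gripper is mounted at the origin on the work surface. World frame = base frame: x ahead of the robot, y to its left, z up, the work surface at z = 0. Lengths are in m, angles in degrees, forces in N, time in s.
With the tool pointing down it reaches from about 0.35 to 0.875 m from the base axis. Payload 4.2 kg.
Tool frame: the origin (TCP) lies midway between the tips of the shut fingers; the grasp point (between the pads) lies 19 mm behind it; x points along the fingers, y is the direction in which the jaws open and shut, and the axes are right-handed (so a half turn about x gives the same grasp; the last joint's range is limited). The gripper opens to 87 mm and grips with 3 to 60 N. Pads are 19 mm wide; open, the fingers measure 117 mm over their backs; the gripper's body (75 mm by 190 mm) begins 51 mm behind the grasp point.
Start: joints at [84.374, 22.042, 0.453, 0, -68.411, -14.817], TCP at [0.218, 0.586, 0.223] pointing down, gripper open.
Joint ranges: [-179.83, 179.83], [-69.29, 118.12], [-61.27, 80.66], [-181.25, 117.63], [-171.15, -9.14], [-177.46, 177.46]. Speed limits (degrees/s): [159.86, 159.86, 180, 180, 180, 180].

### API

Orientations are given as a 3x3 rotation matrix whose columns are the frame's x, y, z axes.
In Python, from station import r gives the robot as it stands.
- The arm moves only by the tool play_rows, never from a script. Its argument "plan" is a list that holds one entry, the list of rows, each a list of 6 numbers: the shift along the tool's x, y, z in cm, then the turn, a rotation vector about the tool's x, y, z in units of 10 degrees (1.0 is 10 degrees). A call has 1 to 5 rows; each row is the pose to reach, as a shift and turn from the pose commanded when the call began, along the tool's axes at that moment; what a row does not reach only later rows make up. A row lasts 1/8 s, in which the tool goes at most 62.5 mm and 10.7 degrees, less where a joint would pass 70% of its speed; a pose out of reach is approached as far as the arm can. A call with a gripper value outside its range is refused whole. "hand" is the opening, from 0 (shut) to 1 (fully open), set as the call begins (left out, the last holds). The fingers move at their own pace and stop on an object; the grip force is fixed at half the most. Time passes only in rows, so rows that repeat a pose let the fingers close. It gives the time, the measured TCP pose, the force and the opening at its end, in the units of the state.
- r.sense(): the state, without advancing time (a new reading comes with each control period).
- r.capture(name): name is "scene" or "top" or "wrist"; returns (picture, depth): 420x560x3 uint8, blue, green, red; 420x560 float32, m along the optical axis (not along the pixel's ray), 0 where there is no reading.
- r.get_calibration(name): a dict with "vfov" (degrees; the focal length in pixels is half the picture's height over the tangent of half this angle, whatever the lens; pixels are square), "cx", "cy" (the principal point, pixels), "distortion" ([k1, k2, p1, p2, k3] as OpenCV has them; the pictures are not rectified), "rvec" (rotation vector, rad) and "tvec" (3), from world to camera coordinates, as OpenCV has them. Camera axes: x right, y down, z forward; pixel columns grow to the right and rows downward; lengths in m; the calibration is good to about 2 mm. A picture is of the moment at which its call begins: read the wrist's pose just before it. get_calibration takes no time and is no camera call; for the wrist camera it gives the pose at the moment of the call.
- r.finish_job(): hands the job in, once; it reports no verdict.
The state is a dict: "time_s": time; "joints": joint angles; "joint_velocities": joint speeds; "effort": joint torques, N m; "tcp_pos": TCP position; "ee_rot": TCP orientation; "wrist_force": force on the tool from outside, world axes, zero at the start; "moment": the same for the moment, N m; "gripper_width": opening from 0.0 (shut) to 1.0 (fully open).
Only numpy, scipy, OpenCV 4.12 (cv2) and the standard library are available. Lean on these libraries where they do the work, as an engineer would, in place of code of your own. Each camera call takes 0.05 s, during which the arm holds its last target.

### The job

Pull the steel drawer out to its stop and leave it open. Take the notched write-on tag out of its holder by its clear end, using the corner notch to tell which end is frosted and which face is the label, and hold it up about 25 cm above the counter, tipped back so that the label face looks up at least as much as sideways. Finish still holding it there, with the frosted part not covered by the fingers, and do not push or knock over the other things around.

Things in the scene. Friction and masses are not known exactly. Their poses are not given: they have to be found in the camera images.
- unit_drawer0 (a joint): How far the one drawer of the steel counter-top drawer unit is pulled out, in m: 0 shut, 0.16 at its stop; it starts shut or up to 15 mm open. It slides with about 1 N of friction and stays where it is left.
- unit_drawer0_handle (a point): Middle of the drawer's dark bar handle: a level round bar 11 mm thick, 120 mm long, about 72 mm above the counter, its axis 35 mm off the drawer front, on two thin posts 51 mm either side of the middle. The gap behind the bar is open from above. Axes: x into the unit (the drawer opens to -x), y along the bar, z up. The drawer front's top edge is about 99 mm above the counter.
- tag_center (a point): Centre of the notched tag: clear plastic plate 100 long, 8 thick, 46 high (mm), about 40 g, on its long edge in a slotted block in the drawer, at any heading. x: along it to the frosted end, y: out of the label face, z: up. Label: the last 38 mm at +x, frosted on the +y face (milky from behind too). The frosted end's top corner has a 10 mm square notch: with the notch at top left, the label faces you. Top edge 74 mm above counter.
- holder_a: Loose dark steel block 60 x 50 x 18 mm, 0.35 kg, with a slot 10 mm wide and 12 mm deep along its x, in which the notched tag stands. Origin at the middle of its underside, on the drawer floor. It rides along with the drawer.
- unit: The steel drawer unit, 233 deep x 380 wide x 110 mm high, with a low tray set back on its top (132 mm above the counter). Origin: middle of its underside; x towards its back, the drawer on its -x side. Drawer inside: 188 long x 338 wide mm, floor 22 mm and wall tops 88 mm above the counter.
- blank: Bystander in the drawer: a plain clear plate 60 x 8 x 46 mm without notch or label, standing in a second slotted block like the first, about 170 mm beside the tag (either side). Origin at the middle of its lower edge.
- beaker: Bystander: clear drinking glass, 72 mm across, 110 mm high; origin under its foot.
- squeeze: Bystander: clear bottle with white cap, 56 mm across, 170 mm high; origin under its foot.
- jar: Bystander: jar with steel lid, 72 mm across, 85 mm high; origin under its foot.
- mug: Bystander: white mug, 82 mm across, 90 mm high; origin under its foot.
- shaker: Bystander: small glass shaker, 44 mm across, 90 mm high; origin under its foot.

How it is judged (in metres and radians):
On the way, in this order (a step that is already met when the one before it is completed fails the run):
1. the drawer is pulled out to its stop (within 8 mm) (value of joint unit_drawer0 above 0.152 m), for 0.2 s.
2. the tag is lifted clear of its holder in the fingers (height (world z) of tag_center above 0.11 m and contact force between the fingers and tag above 0.4 N and contact force between tag and unit below 0.1 N and contact force between tag and holder_a below 0.1 N), for 0.2 s.
At the end, for the whole second after the job is handed in: The tag is held still in the fingers alone, its centre at least 200 mm above the counter, the label face within 55 degrees of facing straight up, the fingers' grasp on the clear side of the tag (at or behind its middle, away from the frosted part), and the drawer still open (140 mm or more) (height (world z) of tag_center above 0.2 m and angle between tag_center's own y axis and vertical below 0.96 rad and contact force between the fingers and tag above 0.4 N and contact force between tag and unit below 0.1 N and contact force between tag and holder_a below 0.1 N and x of the grasp point in the frame of tag_center below 0.002 m and linear speed of tag below 0.03 m/s and value of joint unit_drawer0 above 0.14 m); the arm keeps its last pose, push and grip.
It fails at once if a thing standing on the counter is pushed over 30 mm or tipped over (distance of any of beaker, squeeze, jar, mug, shaker from where it was at the start of the episode above 0.03 m or angle between any of beaker, squeeze, jar, mug, shaker's own z axis and vertical above 0.5 rad).
It fails at once if the blank plate is tipped over (angle between blank's own z axis and vertical above 0.7 rad).
It also fails if it takes over 54 s, if anything falls off the work surface, if the arm or the gripper's body presses on something with over 40 N, if the wrist force passes 120 N, or if a joint passes its speed limit or range.

## Working session

There is one attempt and no reset: what is moved stays moved. The work goes in short steps, Python scripts to look and compute and a tool call to move; the robot and the scene stay as the last step left them, time stands still between calls to the robot, and variables do not carry over. Pictures are saved under pics/ and viewed, and the job is handed in when it is done.

Besides the shell and the picture viewer there is one more tool, called after ">>>" in YAML: its name, and indented under it one key for each argument. play_rows: Moves the arm, as the interface text tells. Its arguments: {"type":"object","properties":{"plan":{"type":"array","items":{"type":"array","items":{"type":"array","items":{"type":"number"}}}},"hand":{"type":"number"}},"required":["plan"]}

```bash
ls; mkdir -p pics
cat > h.py <<'E'
import numpy as np,cv2
from station import r
def save(n,name):
    cal=r.get_calibration(n); im,d=r.capture(n); cv2.imwrite(f'pics/{name}.png',im); np.savez(f'pics/{name}.npz',im=im,d=d,**{k:np.array(v) for k,v in cal.items()}); return im,d,cal
def KD(cal):
    f=210/np.tan(np.radians(float(cal['vfov']))/2)
    return np.array([[f,0,float(cal['cx'])],[0,f,float(cal['cy'])],[0,0,1]]),np.array(cal['distortion'],float)
def ray(cal,uv):
    K,D=KD(cal);p=cv2.undistortPoints(np.array(uv,float).reshape(-1,1,2),K,D)[:,0]
    R=cv2.Rodrigues(np.array(cal['rvec'],float))[0];t=np.array(cal['tvec'],float).ravel()
    return -R.T@t, np.c_[p,np.ones(len(p))]@R
def onplane(cal,uv,z):
    o,d=ray(cal,uv);return o+d*((z-o[2])/d[:,2])[:,None]
def depthpt(cal,uv,d):
    o,dd=ray(cal,uv);return o+dd*np.array([d[int(v),int(u)] for u,v in uv])[:,None]
def proj(cal,P):
    K,D=KD(cal);return cv2.projectPoints(np.array(P,float).reshape(-1,1,3),np.array(cal['rvec'],float),np.array(cal['tvec'],float),K,D)[0][:,0]
def load(name): 
    z=np.load(f'pics/{name}.npz');return z['im'],z['d'],z
E
python3 - <<'E'
from h import *
print(r.sense())
for n in('scene','top','wrist'):
    _,_,c=save(n,n+'0');print(n,c)
E
```

```text
pics
{'time_s': 0.0, 'joints': array([ 8.43745042e+01,  2.20898389e+01,  3.81590476e-01, -2.99136188e-02,
       -6.84107120e+01, -1.48146034e+01]), 'joint_velocities': array([-0.01941492,  0.0114615 ,  0.005263  , -0.05434309, -0.09812394,
       -0.10996523]), 'effort': array([ 5.36062053e-04, -3.90664995e+01,  1.87405783e+01,  4.21998963e+00,
        1.09407576e-02, -1.95594957e-04]), 'tcp_pos': array([0.21805602, 0.58509758, 0.22147929]), 'ee_rot': array([[-6.86647314e-04, -3.49407673e-01, -9.36970547e-01],
       [-2.01861621e-03, -9.36968375e-01,  3.49408342e-01],
       [-9.99997727e-01,  2.13130423e-03, -6.19531729e-05]]), 'wrist_force': array([0.08487366, 0.8140822 , 0.2702982 ]), 'moment': array([ 0.01307038, -0.0284516 , -0.00684288]), 'gripper_width': 0.9999772609547785}
scene {'vfov': 56.31029236300823, 'cx': 284.40960361030443, 'cy': 211.97445501311014, 'distortion': array([-0.04612462,  0.        ,  0.        ,  0.        ,  0.        ]), 'rvec': array([ 1.55242572,  2.18504692, -0.74572435]), 'tvec': array([ 0.21614339, -0.39276755,  1.39952084])}
top {'vfov': 53.727942934188185, 'cx': 282.32197191209724, 'cy': 211.3235924065146, 'distortion': array([-0.12600121,  0.        ,  0.        ,  0.        ,  0.        ]), 'rvec': array([ 2.08525962, -2.13211101,  0.18362862]), 'tvec': array([0.03162298, 0.58530193, 1.0916094 ])}
wrist {'vfov': 70.82298323930263, 'cx': 279.91889296906265, 'cy': 212.61094393602468, 'distortion': array([-0.01745433,  0.        ,  0.        ,  0.        ,  0.        ]), 'rvec': array([-1.68945081,  2.43526834,  0.33687779]), 'tvec': array([ 0.6242285 , -0.0347554 ,  0.38986421])}
```

View pics/scene0.png

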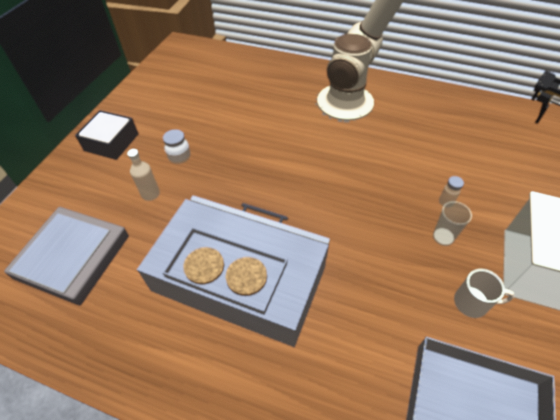

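View pics/top0.png

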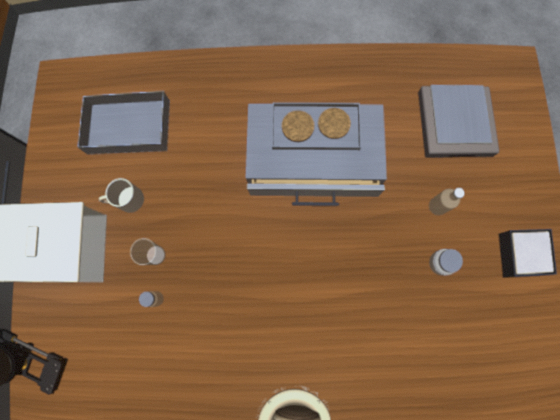

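View pics/wrist0.png

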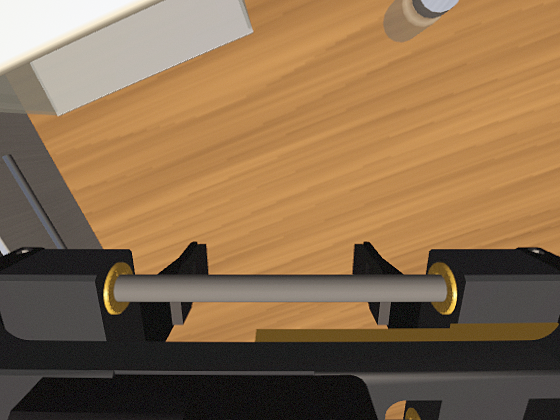

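The drawer unit is ahead of the base, and its handle bar in the top view runs (292..339, 204). The gripper is at far left (45,370). Next I measure the handle.

Run:
```python
from h import *
im,d,c=load('top0')
g=im[185:215,280:350]; 
cv2.imwrite('pics/hz.png',cv2.resize(im[170:220,235:400],None,fx=4.8,fy=4.8,interpolation=cv2.INTER_CUBIC))
m=(im.max(2)<75).astype(np.uint8); m2=m.copy(); m2[:200]=0;m2[:, :280]=0;m2[:,350:]=0;m2[212:]=0
ys,xs=np.nonzero(m2);print(xs.min(),xs.max(),ys.min(),ys.max())
rect=cv2.minAreaRect(np.c_[xs,ys].astype(np.float32));print(rect)
print('left/right of bar',onplane(c,[(xs.min(),ys[xs==xs.min()].mean()),(xs.max(),ys[xs==xs.max()].mean()),(xs.mean(),ys.mean())],.072))
print('unit top back corners, front',onplane(c,[(248,104),(384,104),(247,180),(385,180)],.11))
print(depthpt(c,[(300,160),(316,204),(270,183),(200,200)],d))
for n,z,uv in [('jar',.085,(448,261)),('bottle',.17,(459,194)),('shaker',.09,(147,299)),('beaker',.11,(143,252)),('mug',.09,(119,192))]: print(n,onplane(c,[uv],z))
R=cv2.Rodrigues(r.get_calibration('wrist')['rvec'])[0];t=r.get_calibration('wrist')['tvec']
s=r.sense();print('wristcam in tool:',s['ee_rot'].T@(-R.T@t-s['tcp_pos']),'\n',s['ee_rot'].T@R.T)
```

```text
293 337 202 204
((315.0, 203.0), (44.0, 2.0), -0.0)
left/right of bar [[ 0.60279474 -0.01139483  0.072     ]
 [ 0.59981407 -0.132116    0.072     ]
 [ 0.60266805 -0.05938405  0.072     ]]
unit top back corners, front [[ 0.88638271  0.10823943  0.11      ]
 [ 0.87664673 -0.2750592   0.11      ]
 [ 0.66383239  0.11101082  0.11      ]
 [ 0.65458959 -0.26041565  0.11      ]]
[[ 0.71670387 -0.0332558   0.10855134]
 [ 0.59934781 -0.07392408  0.08076759]
 [ 0.65840153  0.04993747  0.09293163]
 [ 0.63680304  0.26209682  0.00280657]]
jar [[ 0.43399473 -0.42276949  0.085     ]]
bottle [[ 0.59756124 -0.43550726  0.17      ]]
shaker [[0.35100618 0.38203644 0.09      ]]
beaker [[0.47448115 0.38982161 0.11      ]]
mug [[0.64593826 0.47475017 0.09      ]]
wristcam in tool: [-1.61836008e-01 -1.08910404e-04 -7.33236425e-02] 
 [[ 1.17539155e-04 -2.72786169e-01  9.62074681e-01]
 [ 9.99999852e-01 -4.78476630e-04 -2.57839593e-04]
 [ 5.30665326e-04  9.62074569e-01  2.72786072e-01]]
```

View pics/hz.png

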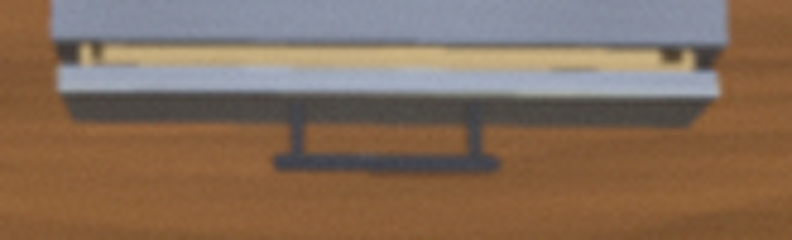

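```bash
cat >> h.py <<'E'
from scipy.spatial.transform import Rotation as Ro
def delta(P,Rt):
    s=r.sense();R=s['ee_rot'];q=R.T@(np.array(P)-s['tcp_pos'])*100
    w=Ro.from_matrix(R.T@np.array(Rt)).as_rotvec(degrees=True)/10
    print('t',round(s['time_s'],2),'tcp',s['tcp_pos'].round(4),'F',s['wrist_force'].round(1),'g',round(s['gripper_width'],3)); print('shift',q.round(2),'turn',w.round(2))
def down(y): # tool y horizontal direction
    y=np.array([y[0],y[1],0.]);y/=np.linalg.norm(y);x=np.array([0,0,-1.]);return np.c_[x,y,np.cross(x,y)]
E
python3 -c "
from h import *
delta([.621,-.0725,.2],down([-.025,-1]))"
```

```text
t 0.15 tcp [0.2182 0.5852 0.2217] F [-0.1 -1.2 -0.4] g 1.0
shift [  2.26  47.55 -60.73] turn [-1.9   0.   -0.01]
```

>>> play_rows:
  plan:
    - [[0,6,-8,-0.4,0,0],[0,11,-14,-0.8,0,0],[0,15.2,-19.4,-1.2,0,0],[0,19,-24.3,-1.6,0,0],[0,22,-28.1,-1.9,0,0]]
  hand: 0

```text
time_s: 0.78
tcp_pos: [0.3822, 0.3174, 0.2225]
ee_rot: [[0.0, -0.023, -1.0], [0.0, -1.0, 0.023], [-1.0, -0.0, -0.0]]
wrist_force: [1.5, -0.9, 0.1]
gripper_width: 0.517
```

```bash
python3 -c "
from h import *
delta([.621,-.0725,.2],down([-.025,-1]))"
```

```text
t 0.78 tcp [0.3822 0.3174 0.2225] F [ 1.5 -0.9  0.1] g 0.517
shift [  2.25  38.43 -24.77] turn [ 0.01 -0.    0.  ]
```

>>> play_rows:
  plan:
    - [[0,5,-3,0,0,0],[0,10,-6,0,0,0],[0,15.2,-9.5,0,0,0],[0,20,-12.5,0,0,0],[0,25,-16,0,0,0]]

```text
time_s: 1.4
tcp_pos: [0.5358, 0.0636, 0.2226]
ee_rot: [[0.0, -0.025, -1.0], [0.0, -1.0, 0.025], [-1.0, -0.0, -0.0]]
wrist_force: [0.9, 0.3, 0.4]
gripper_width: 0.019
```

```bash
python3 -c "
from h import *
delta([.621,-.0725,.2],down([-.025,-1]))"
```

```text
t 1.4 tcp [0.5358 0.0636 0.2226] F [0.9 0.3 0.4] g 0.019
shift [ 2.26 13.39 -8.85] turn [ 0. -0.  0.]
```

>>> play_rows:
  plan:
    - [[0,5,-3,0,0,0],[1,9,-6,0,0,0],[2.2,13.2,-8.6,0,0,0],[2.2,13.2,-8.6,0,0,0],[2.2,13.2,-8.6,0,0,0]]

```text
time_s: 2.02
tcp_pos: [0.6175, -0.0689, 0.2001]
ee_rot: [[-0.001, -0.026, -1.0], [0.0, -1.0, 0.026], [-1.0, 0.0, 0.001]]
wrist_force: [0.5, 0.1, 0.4]
gripper_width: 0.0
```

```bash
python3 -c "
from h import *
im,d,c=save('wrist','wrist1')
save('scene','scene1')
o=np.array([.601,-.0725,.072]);y=np.array([.025,1,0])
print(proj(c,[o-.06*y,o,o+.06*y]))
delta([.621,-.0725,.052],down([-.025,-1]))"
```

```text
[[342.87080086 219.62903964]
 [284.49256588 219.69539239]
 [226.11384508 219.75206455]]
t 2.12 tcp [ 0.6176 -0.0679  0.201 ] F [-0.4  0.4  0.2] g 0.007
shift [14.9   0.45 -0.34] turn [ 0.01 -0.    0.  ]
```

View pics/wrist1.png

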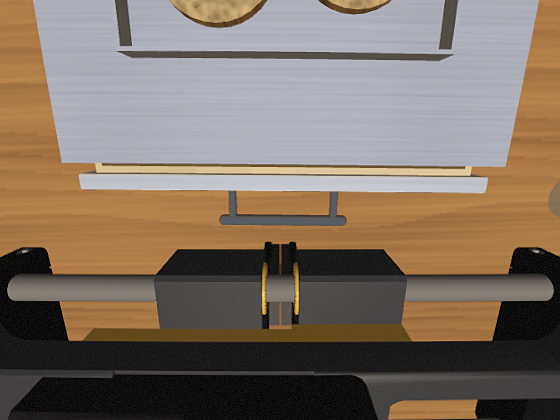

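The bar appears at (220..346, 220), as predicted. Now I check that the TCP projects onto the fingertips, then descend.

```bash
python3 -c "
from h import *
_,_,c=load('wrist1')
print(proj(c,[[.6176,-.0679,.201],[.6176,-.0679,.22],[.6216,-.072,.052]]))
"
```

```text
[[279.25119491 257.75694169]
 [279.15667477 272.81005439]
 [283.33600126 195.8531797 ]]
```

>>> play_rows:
  plan:
    - [[3,0.4,-0.3,0,0,0],[6,0.4,-0.3,0,0,0],[8.5,0.4,-0.3,0,0,0],[9,0.4,-0.3,0,0,0],[9,0.4,-0.3,0,0,0]]

```text
time_s: 2.75
tcp_pos: [0.6212, -0.0722, 0.1115]
ee_rot: [[0.001, -0.024, -1.0], [-0.0, -1.0, 0.024], [-1.0, 0.0, -0.001]]
wrist_force: [-0.8, 0.3, 0.1]
gripper_width: 0.006
```

```bash
python3 -c "
from h import *
im,d,c=save('wrist','wrist2')
delta([.621,-.0725,.052],down([-.025,-1]))"
```

```text
t 2.8 tcp [ 0.6216 -0.0724  0.112 ] F [-0.1  0.9 -0.8] g 0.003
shift [6.   0.01 0.08] turn [ 0.01 -0.01 -0.  ]
```

View pics/wrist2.png

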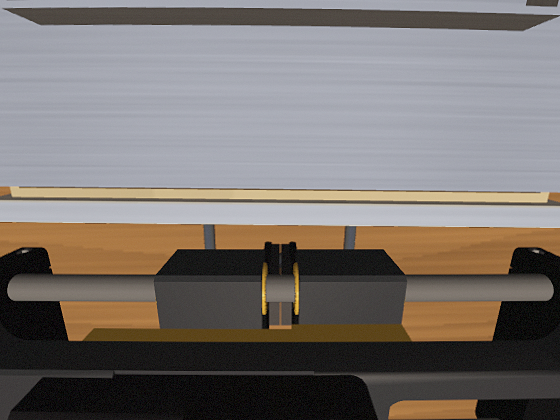

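Fingertips are (280,245) and the drawer front edge is at row 225, so the fingers are inside the gap behind the bar. Going down.

>>> play_rows:
  plan:
    - [[2,0,0,0,0,0],[4,0,0,0,0,0],[6,0,0,0,0,0],[6,0,0,0,0,0]]

```text
time_s: 3.3
tcp_pos: [0.6204, -0.0728, 0.0504]
ee_rot: [[-0.001, -0.025, -1.0], [-0.0, -1.0, 0.025], [-1.0, 0.0, 0.001]]
wrist_force: [0.8, 0.3, -0.4]
gripper_width: 0.004
```

>>> play_rows:
  plan:
    - [[0,0,1.5,0,0,0],[0,0,3,0,0,0],[0,0,5,0,0,0],[0,0,7,0,0,0],[0,0,9,0,0,0]]

```text
time_s: 3.92
tcp_pos: [0.533, -0.0701, 0.0529]
ee_rot: [[0.007, -0.024, -1.0], [0.001, -1.0, 0.024], [-1.0, -0.001, -0.007]]
wrist_force: [1.9, -0.4, -1.0]
gripper_width: 0.005
```

>>> play_rows:
  plan:
    - [[0,0,1.5,0,0,0],[0,0,3,0,0,0],[0,0,4.5,0,0,0],[0,0,5.5,0,0,0],[0,0,5.5,0,0,0]]

```text
time_s: 4.55
tcp_pos: [0.4743, -0.0695, 0.0503]
ee_rot: [[-0.002, -0.025, -1.0], [-0.0, -1.0, 0.025], [-1.0, 0.0, 0.002]]
wrist_force: [-0.4, -0.4, -0.4]
gripper_width: 0.006
```

>>> play_rows:
  plan:
    - [[0,0,0.4,0,0,0],[0,0,0.8,0,0,0],[0,0,1.0,0,0,0],[0,0,1.0,0,0,0]]

```text
time_s: 5.05
tcp_pos: [0.4701, -0.0686, 0.0513]
ee_rot: [[0.009, -0.024, -1.0], [0.001, -1.0, 0.024], [-1.0, -0.001, -0.009]]
wrist_force: [7.0, -2.2, -4.8]
gripper_width: 0.004
```

>>> play_rows:
  plan:
    - [[0,0,0.3,0,0,0],[0,0,0.5,0,0,0],[0,0,0.5,0,0,0]]

```text
time_s: 5.42
tcp_pos: [0.47, -0.0681, 0.0522]
ee_rot: [[0.019, -0.022, -1.0], [0.001, -1.0, 0.022], [-1.0, -0.002, -0.019]]
wrist_force: [15.3, -3.4, -9.7]
gripper_width: 0.006
```

```bash
python3 -c "
from h import *
save('top','top3');save('scene','scene3')
delta([.49,-.0725,.052],down([-.025,-1]))"
```

```text
t 5.53 tcp [ 0.47   -0.0681  0.0522] F [13.9 -4.2 -9.8] g 0.003
shift [ 0.06  0.4  -2.01] turn [ 0.02 -0.11  0.01]
```

View pics/top3.png

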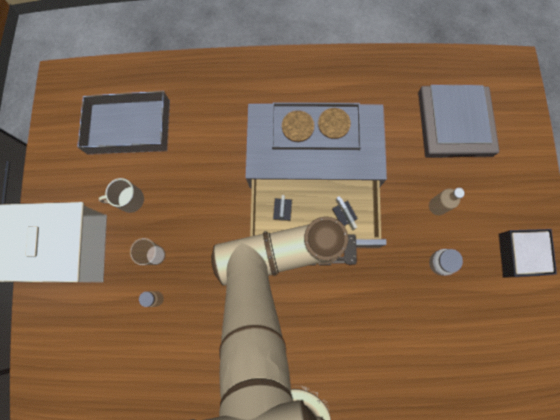

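View pics/scene3.png

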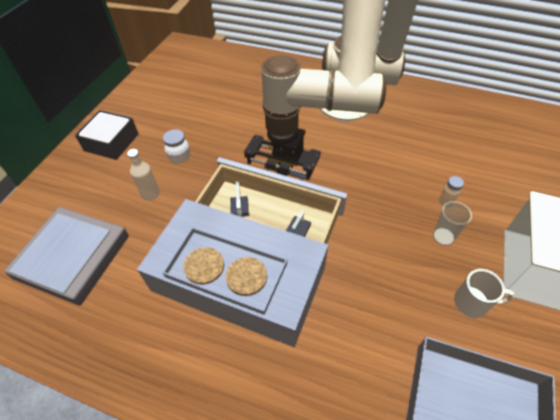

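The drawer is open: the TCP stalls at x=0.470 while the force rises to 15 N. A plate stands near (282,205) and another near (344,210). Back off within the gap, then go up.

>>> play_rows:
  plan:
    - [[0,0,-0.7,0,0,0],[0,0,-1.3,0,0,0],[0,0,-1.3,0,0,0]]

```text
time_s: 5.9
tcp_pos: [0.4734, -0.0693, 0.0502]
ee_rot: [[-0.002, -0.025, -1.0], [-0.0, -1.0, 0.025], [-1.0, 0.0, 0.002]]
wrist_force: [-0.3, -0.8, 0.5]
gripper_width: 0.006
```

>>> play_rows:
  plan:
    - [[-4,0,0,0,0,0],[-9,0,0,0,0,0],[-14,0,0,0,0,0],[-18,0,-2,0,0,0],[-20,0,-4,0,0,0]]
  hand: 1

```text
time_s: 6.52
tcp_pos: [0.5141, -0.0702, 0.2532]
ee_rot: [[0.003, -0.025, -1.0], [0.0, -1.0, 0.025], [-1.0, -0.001, -0.003]]
wrist_force: [-0.4, -0.2, 0.3]
gripper_width: 0.491
```

>>> play_rows:
  plan:
    - [[0,0,-4,0,0,0],[0,2,-6,0,0,0],[0,3,-6,0,0,0],[0,3,-6,0,0,0],[0,3,-6,0,0,0]]

```text
time_s: 7.15
tcp_pos: [0.5722, -0.1015, 0.2507]
ee_rot: [[-0.0, -0.025, -1.0], [0.0, -1.0, 0.025], [-1.0, -0.0, 0.0]]
wrist_force: [-0.1, 1.3, 0.5]
gripper_width: 0.983
```

```bash
python3 -c "
from h import *
save('wrist','wrist4')
save('top','top4')
delta([.49,-.0725,.052],down([-.025,-1]))"
```

```text
t 7.25 tcp [ 0.5725 -0.1013  0.2509] F [-0.3  0.2 -0.4] g 0.997
shift [19.89 -2.67  8.32] turn [ 0. -0.  0.]
```

View pics/wrist4.png

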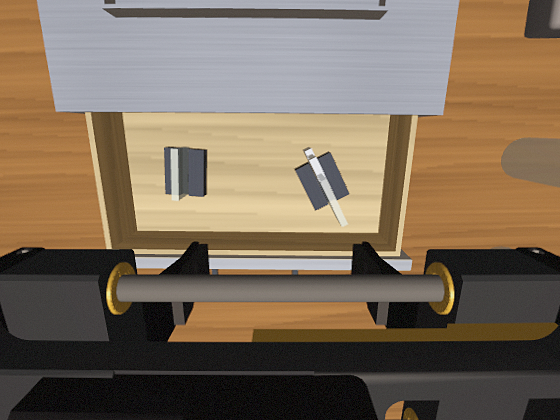

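```bash
python3 -c "
from h import *
im,_,c=load('wrist4')
cv2.imwrite('pics/z1.png',cv2.resize(im[135:240,270:370],None,fx=5.6,fy=5.6,interpolation=cv2.INTER_CUBIC))
im,_,c=load('top4')
cv2.imwrite('pics/z2.png',cv2.resize(im[170:250,320:390],None,fx=7,fy=7,interpolation=cv2.INTER_CUBIC))
"
```

```text
(no output)
```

View pics/z1.png

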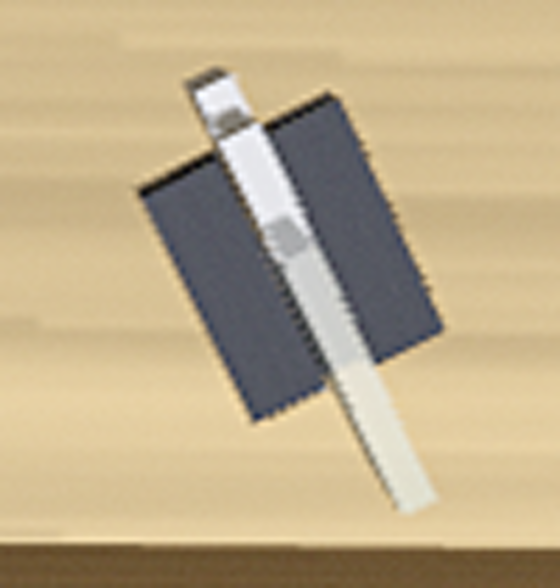

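View pics/z2.png

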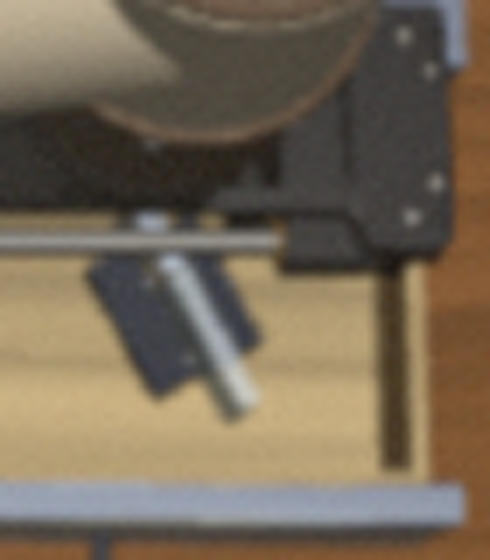

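In the wrist view the notch and white frosted end are at upper left, zoom (205..240, 75..125). The clear end is at lower right, full-picture (346,225).

```bash
python3 -c "
from h import *
_,_,c=load('wrist4')
z=lambda u,v:(270+(u+.5)/5.6-.5,135+(v+.5)/5.6-.5)
P=onplane(c,[z(400,513),z(437,498),z(218,141),z(258,121)],.074);print(P)
Q=onplane(c,[z(188,84),z(225,68)],.064);print(Q)
e=(P[0]+P[1])/2;n=(P[2]+P[3])/2;f=Q.mean(0)
print(np.linalg.norm((n-e)[:2]),np.linalg.norm((f-e)[:2]))
x=(f-e);x[2]=0;x/=np.linalg.norm(x);x2=n-e;x2/=np.linalg.norm(x2);print(x,x2)
print('centre from clear end',e+.05*x,'from frosted',f-.05*x)
cB=onplane(c,[z(140,190),z(335,93),z(443,328),z(255,420)],.040);print(cB,cB.mean(0))
b=cB;print('block dir',(b[0]-b[3])/np.linalg.norm(b[0]-b[3]),(b[1]-b[2])/np.linalg.norm(b[1]-b[2]))
print('drawer inner walls',onplane(c,[(125,233),(380,233),(380,113)],.088))
print('front',onplane(c,[(140,262),(405,262),(272,258)],.099))
"
```

```text
[[ 0.53067428 -0.1735817   0.074     ]
 [ 0.53387202 -0.18144684  0.074     ]
 [ 0.61108477 -0.13427429  0.074     ]
 [ 0.61488537 -0.14235295  0.074     ]]
[[ 0.62189404 -0.12899819  0.064     ]
 [ 0.62494299 -0.13664228  0.064     ]]
0.0897279497289198 0.10151371781505054
[0.89786258 0.44027581 0.        ] [0.89951818 0.43688332 0.        ]
centre from clear end [ 0.57716628 -0.15550048  0.074     ] from frosted [ 0.57852539 -0.15483402  0.064     ]
[[ 0.59715123 -0.11989941  0.04      ]
 [ 0.61750021 -0.16331722  0.04      ]
 [ 0.56374486 -0.18920171  0.04      ]
 [ 0.54289953 -0.14608867  0.04      ]] [ 0.58032396 -0.15462675  0.04      ]
block dir [0.90055949 0.4347328  0.        ] [0.90098669 0.43384673 0.        ]
drawer inner walls [[ 0.5333848   0.08169882  0.088     ]
 [ 0.52587203 -0.21649198  0.088     ]
 [ 0.65918888 -0.20778759  0.088     ]]
front [[ 0.50109556  0.06395471  0.099     ]
 [ 0.49333013 -0.24426597  0.099     ]
 [ 0.50248677 -0.08989799  0.099     ]]
```

```bash
python3 -c "
from h import *
print(r.sense()['joints'].round(1))
delta([.551,-.168,.12],down([.438,-.899]))"
```

```text
[  5.9  16.7  -3.3  -0.  -70.   82.7]
t 7.25 tcp [ 0.5725 -0.1013  0.2509] F [-0.3  0.2 -0.4] g 0.997
shift [13.09  6.72  1.99] turn [-2.74 -0.    0.  ]
```

>>> play_rows:
  plan:
    - [[0,2,0.6,-1,0,0],[2,5,1.5,-2,0,0],[6,6.7,2,-2.74,0,0],[10,6.7,2,-2.74,0,0],[12,6.7,2,-2.74,0,0]]
  hand: 0.45

```text
time_s: 7.88
tcp_pos: [0.5498, -0.1679, 0.1285]
ee_rot: [[-0.003, 0.437, -0.899], [0.001, -0.899, -0.437], [-1.0, -0.002, 0.003]]
wrist_force: [0.7, 0.1, -0.0]
gripper_width: 0.518
```

>>> play_rows:
  plan:
    - [[0,0,0,0,0,0],[0,0,0,0,0,0]]

```text
time_s: 8.12
tcp_pos: [0.5522, -0.168, 0.1319]
ee_rot: [[0.002, 0.438, -0.899], [-0.0, -0.899, -0.438], [-1.0, 0.001, -0.002]]
wrist_force: [1.8, -0.2, -0.0]
gripper_width: 0.458
```

```bash
python3 -c "
from h import *
im,_,c=save('wrist','wrist5')
delta([.551,-.168,.044],down([.438,-.899]))
print(proj(c,[[.551,-.168,.074],[.533,-.177,.074],r.sense()['tcp_pos']]))"
```

```text
t 8.18 tcp [ 0.5524 -0.1681  0.1322] F [-0.3 -0.7 -0. ] g 0.452
shift [ 8.82 -0.08  0.14] turn [ 0.   -0.01 -0.01]
[[280.41456864 228.22326735]
 [280.66284252 251.96689167]
 [281.77227097 257.78291288]]
```

View pics/wrist5.png

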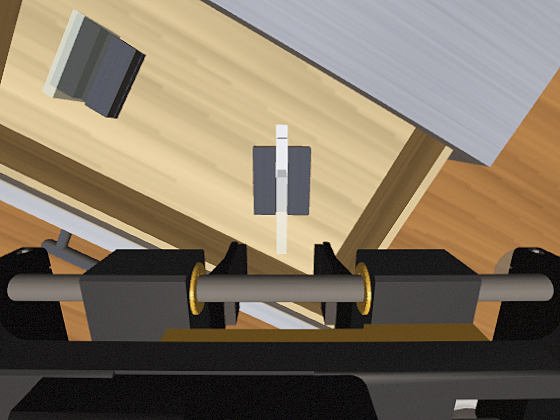

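The tag runs along column 281 (rows 125–252), between the fingers at 240 and 318, aligned with the plan. Descend and close.

>>> play_rows:
  plan:
    - [[3,0,0.1,0,0,0],[5.5,0,0.1,0,0,0],[7.5,0,0.1,0,0,0],[8.8,0,0.1,0,0,0],[8.8,0,0.1,0,0,0]]

```text
time_s: 8.8
tcp_pos: [0.5505, -0.1686, 0.0425]
ee_rot: [[-0.0, 0.438, -0.899], [-0.0, -0.899, -0.438], [-1.0, -0.0, 0.0]]
wrist_force: [-0.1, -0.8, 0.5]
gripper_width: 0.449
```

>>> play_rows:
  plan:
    - [[0,0,0,0,0,0],[0,0,0,0,0,0],[0,0,0,0,0,0],[0,0,0,0,0,0],[0,0,0,0,0,0]]
  hand: 0

```text
time_s: 9.43
tcp_pos: [0.5507, -0.1687, 0.0428]
ee_rot: [[0.0, 0.438, -0.899], [-0.0, -0.899, -0.438], [-1.0, 0.0, -0.0]]
wrist_force: [0.4, -0.3, 0.6]
gripper_width: 0.087
```

>>> play_rows:
  plan:
    - [[-1,0,0,0,0,0],[-2,0,0,0,0,0],[-3.5,0,0,0,0,0],[-6,0,0,0,0,0],[-9,0,0,0,0,0]]

```text
time_s: 10.05
tcp_pos: [0.5502, -0.1686, 0.1339]
ee_rot: [[-0.0, 0.438, -0.899], [0.0, -0.899, -0.438], [-1.0, -0.0, 0.0]]
wrist_force: [-0.2, -0.3, 0.3]
gripper_width: 0.089
```

>>> play_rows:
  plan:
    - [[-4,0,0,0,0,0],[-8,0,0,0,0,0],[-12,0,0,0,0,0],[-15,0,0,0,0,0],[-15,0,0,0,0,0]]

```text
time_s: 10.68
tcp_pos: [0.5515, -0.1688, 0.2866]
ee_rot: [[0.007, 0.438, -0.899], [-0.001, -0.899, -0.438], [-1.0, 0.004, -0.006]]
wrist_force: [-0.9, -0.3, -0.9]
gripper_width: 0.091
```

```bash
python3 -c "
from h import *
im,_,c=save('wrist','wrist6')
delta([.551,-.168,.28],down([-1,0]))
print(r.sense()['joints'].round(1))"
```

```text
t 10.72 tcp [ 0.5505 -0.1685  0.2841] F [ 0.1 -0.1 -2.3] g 0.089
shift [ 0.41 -0.02 -0.06] turn [ 1.16e+01 -2.00e-02  1.00e-02]
[ -0.9  15.   -0.9  -0.  -73.9 116.9]
```

View pics/wrist6.png

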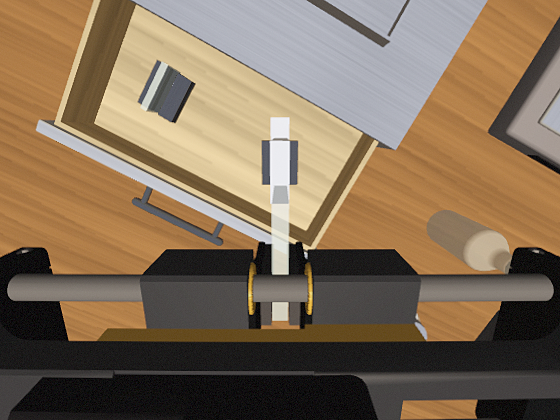

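The tag is held: clear end in the fingers, frosted and notched end free (rows 118–205). The holder stayed in the drawer. Now yaw so that the label faces away from the robot.

>>> play_rows:
  plan:
    - [[0,0,0,1,0,0],[0,-1,0,2,0,0],[0,-2,0,3,0,0],[0,-3,0,4,0,0],[0,-4,0,5,0,0]]

```text
time_s: 11.35
tcp_pos: [0.5319, -0.1322, 0.281]
ee_rot: [[-0.003, -0.413, -0.911], [0.001, -0.911, 0.413], [-1.0, 0.001, 0.003]]
wrist_force: [-0.6, -0.2, 0.0]
gripper_width: 0.089
```

>>> play_rows:
  plan:
    - [[0,0,0,1,0,0],[0,0,0,2,0,0],[0,0,0,3,0,0],[0,0,0,4,0,0],[0,0,0,5,0,0]]

```text
time_s: 11.98
tcp_pos: [0.532, -0.1325, 0.281]
ee_rot: [[-0.003, -0.963, -0.269], [0.001, -0.269, 0.963], [-1.0, 0.003, 0.001]]
wrist_force: [0.5, -0.0, -0.8]
gripper_width: 0.088
```

```bash
python3 -c "
from h import *
a=np.radians(50)
x=[np.sin(a),0,-np.cos(a)];y=[-np.cos(a),0,-np.sin(a)]
delta([.55,-.13,.27],np.c_[x,y,np.cross(x,y)])
delta([.55,-.13,.27],down([-1,0]))
print(r.sense()['joints'].round(1))"
```

```text
t 11.97 tcp [ 0.532  -0.1325  0.281 ] F [ 0.5 -0.  -0.8] g 0.088
shift [ 1.09 -1.81 -0.25] turn [ 1.46  0.69 -4.99]
t 11.97 tcp [ 0.532  -0.1325  0.281 ] F [ 0.5 -0.  -0.8] g 0.088
shift [ 1.09 -1.81 -0.25] turn [ 1.56  0.01 -0.02]
[  2.9  12.5  -4.6  -0.  -73.   12.7]
```

Now tilt by 50° about tool z (negative) so the label side goes up.

>>> play_rows:
  plan:
    - [[0,0,0,0,0,-0.9],[0,0,0,0,0,-1.8],[0,0,0,0,0,-2.7],[0,0,0,0,0,-3.6],[0,0,0,0,0,-4.5]]

```text
time_s: 12.6
tcp_pos: [0.5312, -0.1317, 0.2809]
ee_rot: [[0.681, -0.679, -0.276], [0.196, -0.194, 0.961], [-0.706, -0.708, 0.001]]
wrist_force: [-1.0, -0.2, -1.6]
gripper_width: 0.089
```

```bash
python3 -c "
from h import *
a=np.radians(52)
R=r.sense()['ee_rot'];print(R.round(3),'label up angle',np.degrees(np.arccos(-R[2,1])))
print(r.sense()['joints'].round(1))
save('scene','scene7');save('wrist','wrist7')
c=r.get_calibration('scene');p=r.sense()['tcp_pos'];print(proj(c,[p]))"
```

```text
[[ 0.681 -0.679 -0.276]
 [ 0.196 -0.194  0.961]
 [-0.706 -0.708  0.001]] label up angle 44.89298347601711
[-10.3  -1.5 -21.2 -34.9 -33.3  49.4]
[[245.75124203 127.07113116]]
```

View pics/scene7.png

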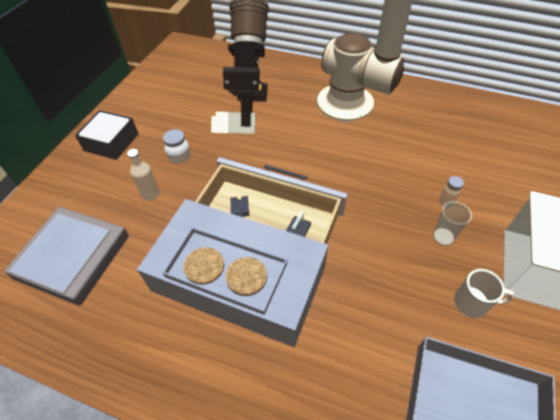

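View pics/wrist7.png

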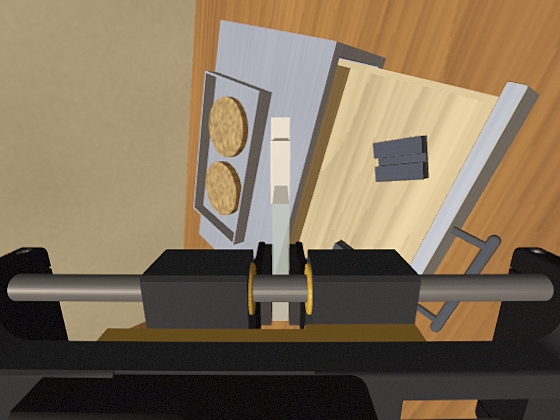

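The scene view shows the frosted half at (211..230, 112..132) and the fingers at (246,110) on the clear end. I'll tilt a little more for margin and lower to about 25 cm.

>>> play_rows:
  plan:
    - [[1,0.9,0,0,0,-0.4],[2,1.8,0,0,0,-0.8],[2,1.8,0,0,0,-0.8],[2,1.8,0,0,0,-0.8],[2,1.8,0,0,0,-0.8]]

```text
time_s: 13.32
tcp_pos: [0.5347, -0.1319, 0.2565]
ee_rot: [[0.767, -0.578, -0.277], [0.22, -0.168, 0.961], [-0.602, -0.798, -0.001]]
wrist_force: [-0.5, -0.3, 0.0]
gripper_width: 0.09
```

```bash
python3 -c "
from h import *
s=r.sense();R=s['ee_rot'];p=s['tcp_pos']
tx=-R[:,2];ty=-R[:,1];tc=p-.008*R[:,0]+.03*tx
print('label angle',np.degrees(np.arccos(ty[2])),'centre',tc,'g',s['gripper_width'],s['joint_velocities'].round(2),s['time_s'])
im,d,c=save('scene','scene8')
u=proj(c,[tc+a*tx+b*-R[:,0] for a,b in[(-.05,-.023),(.05,-.023),(.05,.023),(-.05,.023),(.012,.023),(.012,-.023)]]);print(u.round(0))
x0,y0=int(u[:,0].mean())-45,int(u[:,1].mean())-40
cv2.imwrite('pics/z8.png',cv2.resize(im[y0:y0+80,x0:x0+90],None,fx=7,fy=7,interpolation=cv2.INTER_CUBIC));print(x0,y0)
save('top','top8')
"
```

```text
label angle 37.02237292292924 centre [ 0.53689158 -0.16247798  0.26131375] g 0.08997044175822312 [-0.09 -0.17 -0.28 -1.18  0.03  0.92] 13.325
[[254. 143.]
 [212. 141.]
 [213. 122.]
 [255. 123.]
 [229. 122.]
 [228. 142.]]
187 92
```

View pics/z8.png

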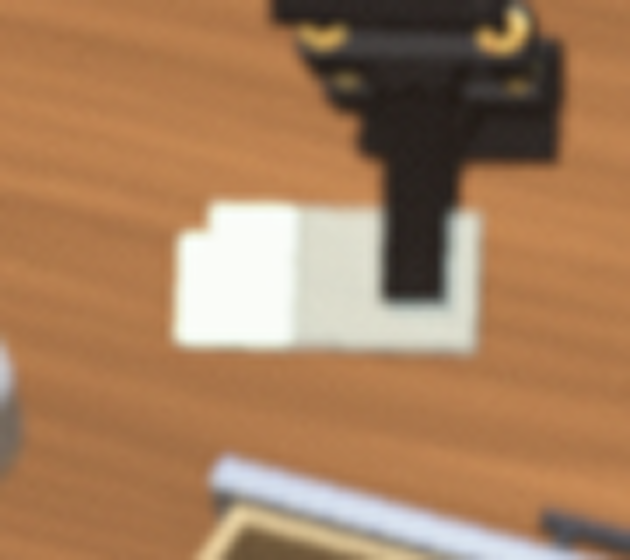

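View pics/top8.png

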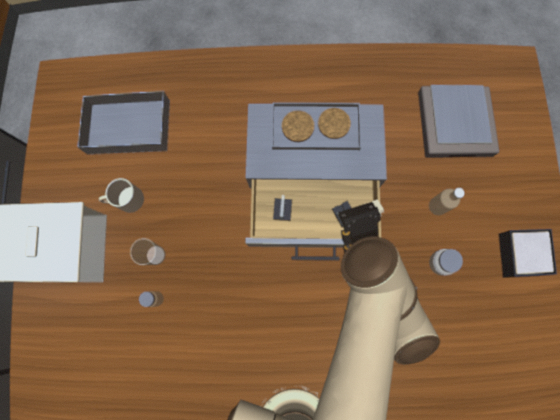

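Zoomed, the notch is at top left of the face towards the camera (zoom 195,215), so the label faces up and outward, and the fingers are only on clear plastic (415,250). The top view shows the drawer still open (bar at row 258), the blank standing (282,205), and the bystanders where they were.

>>> play_rows:
  plan:
    - [[0,0,0,0,0,0],[0,0,0,0,0,0],[0,0,0,0,0,0],[0,0,0,0,0,0]]

```text
time_s: 13.92
tcp_pos: [0.5343, -0.1323, 0.2557]
ee_rot: [[0.768, -0.579, -0.275], [0.219, -0.165, 0.961], [-0.602, -0.799, -0.0]]
wrist_force: [-0.5, -0.2, -0.7]
gripper_width: 0.092
```

```bash
python3 -c "
from h import *
_,_,c=load('top8');print('bar now',onplane(c,[(315,258)],.072))
print(r.sense()['gripper_width'],r.sense()['tcp_pos']);print(r.finish_job())"
```

```text
bar now [[ 0.45344225 -0.06667433  0.072     ]]
0.09184306316216362 [ 0.53431519 -0.13234994  0.25568246]
the job is handed in; nothing more can be done
None
```

I pulled the drawer to its stop with the shut fingers hooked behind the bar. Then I gripped the tag by its clear end, about 30 mm behind its middle, lifted it out and turned it label up. I handed the job in at about 14 s with the tag still held; the hand-in gave no verdict.

The last checks before handing in:
- **Tag:** its centre was about 0.26 m above the counter and the label face about 37° from straight up. The jaw opening matched the 8 mm plate.
- **Label:** the notch was at the top left of the face towards the scene camera, so the label faces up and outward. The frosted part was clear of the fingers.
- **Drawer:** the bar moved from x = 0.601 to x = 0.453, about 148 mm, and the drawer was already partly open at the start. While I pulled, it stopped moving as the force rose to about 15 N, so I took that as the stop; I could not read the joint directly.
- **Other things:** the blank was still standing and the counter items looked unmoved in the top view. I judged these by eye, not by measuring.

No check failed or disagreed.

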